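# Hold a copper electrode plate in the reader's slot

### The arm

A 7-joint arm with a two-finger parallel gripper is mounted at the origin on a cart in front of the work surface, level with it; the furniture and walls round the work are solid. World frame = base frame: x ahead of the robot, y to its left, z up, the work surface at z = 0. Lengths are in m, angles in rad, forces in N, time in s.
With the tool pointing down it reaches from about 0.425 to 0.925 m from the base axis. Payload 6.8 kg.
Tool frame: the origin (TCP) lies at the very end of the fingers, on their centre line; the grasp point (between the pads) lies 19 mm behind it; z points along the fingers, y is the line along which they close (so a half turn about z gives the same grasp; the last joint's range is limited). The gripper opens to 85 mm and grips with 20 to 120 N. Pads are 22 mm wide; open, the fingers measure 114 mm over their backs; the gripper's body (76 mm by 85 mm) begins 54 mm behind the grasp point. The pads swing forward as they close: fully open they stand 13 mm farther back than shut.
Start: joints at [1.105, 0.477, 0.022, 1.555, -0.011, 1.109, -0.083], TCP at [0.236, -0.632, 0.231] pointing down, gripper open.
Joint ranges: [-2.96, 2.96], [-0.34, 2.1], [-1.41, 1.46], [0.24, 2.44], [-1.37, 4.51], [0.17, 1.92], [-2.96, 2.96]. Speed limits (rad/s): [2.39, 2.39, 3.14, 3.14, 3.14, 3.14, 3.14].

### API

Orientations are given as a unit quaternion [w, x, y, z].
In Python, from station import bot gives the robot as it stands.
- The arm moves only by the tool jog_arm, never from a script. Its argument "motion" is a list of rows, each a list of 7 numbers: the turn, a rotation vector about the tool's x, y, z in rad, then the shift along the tool's x, y, z in mm, then the finger opening in mm, from 0 to 85.4. A call has 1 to 10 rows; each row is the pose to reach, as a shift and turn from the pose commanded when the call began, along the tool's axes at that moment; what a row does not reach only later rows make up. A row lasts 1/8 s, in which the tool goes at most 62.5 mm and 10.7 degrees, less where a joint would pass 70% of its speed; a pose out of reach is approached as far as the arm can. A call with a gripper value outside its range is refused whole. The fingers move at their own pace and stop on an object; "grip_force" is the grip in N (left out, the last holds). Time passes only in rows, so rows that repeat a pose let the fingers close. It gives the time, the measured TCP pose, the force, the opening and the grip force at its end, in the units of the state.
- bot.get_obs(): the state, without advancing time (a new reading comes with each control period).
- bot.read_camera(name): name is "scene" or "top" or "wrist"; returns a dict with "pixels" (384x512x3 uint8, red, green, blue), "camera_matrix" (3x3 intrinsics, pixels), "T" (4x4, takes a point from camera to world coordinates); the wrist camera has in their place "tool_from_camera" (4x4, takes a point from camera to tool coordinates, whose origin is the TCP and whose axes are the flange's). Camera axes: x right, y down, z forward; pixel columns grow to the right and rows downward; lengths in m; the calibration is good to about 2 mm. A picture is of the moment at which its call begins: read the wrist's pose just before it. There is no depth.
- bot.hand_in(): hands the job in; it is judged then, once.
Trained networks look in a picture, given as the dict that the camera call returned (one of the last four; its "shot" number tells which), for a name from the list of things; names that differ only in an ending like _2 or _b are one class to them, and where a whole thing is asked for, a point or a joint stands for the part that bears it (a point fixed in the world has none). Each returns a list of dicts, best first, with "score" (0 to 1); they miss things now and then, are a little off and sometimes report something else, mostly with a low value. They report only what shows in the picture. A call takes as long as a camera call. They do not tell look-alikes from the thing itself.
- bot.spot_in(thing, picture): "xy" ([column, row] in pixels, amid what is visible of it).
- bot.tip_of(thing, picture): "xy" ([column, row] in pixels: a listed point, or the origin of a listed thing).
The state is a dict: "t": time; "q": joint angles; "joint_vel": joint speeds; "joint_torque": joint torques, N m; "eef_pos": TCP position; "tool_rot": TCP orientation; "contact_force": force on the tool from outside, world axes, zero at the start; "torque": the same for the moment, N m; "gripper_width": opening from 0.0 (shut) to 1.0 (fully open); "grasp_force": force on a finger pad.
Only numpy, scipy, OpenCV 4.12 (cv2) and the standard library are available. Lean on these libraries where they do the work, as an engineer would, in place of code of your own. Each camera call takes 0.05 s, during which the arm holds its last target. There are 200 camera calls.

### The job

Swing the magnifier on the plate reader by its orange knob, away from the slot, until its lens is centred over the round viewing port and stays there. Then take the copper plate by its black grip out of the blue rack, lower it upright through the reader's slot without forcing it until the white line round the plate is level with the reader's top, and finish while still holding it there: hanging from the gripper alone, not let go and not pressed hard against the slot. Leave the steel plate in the rack and the other loose things on the bench where they are.

Things in the scene. Friction and masses are not known exactly. Their poses are not given: they have to be found in the camera images.
- reader: Plate reader fixed to the bench: white-topped grey box, 130 (its x) x 190 (its y) x 75 mm tall; origin at the centre of its underside, z up, the small display and buttons on its -x side (towards the robot). Its yaw varies.
- slot (a point): Centre of the slot's mouth, level with the reader's top (75 mm above the bench). Slot 10 mm wide along the reader's x, 42 mm long along its y, straight down through a 12 mm thick top, edges chamfered 2 mm; below it the box is empty for another 55 mm. Axes as the reader's. In the reader's frame it lies at (-14, -46, 75) mm.
- port (a point): Centre of the round black viewing port (33 mm wide, steel rim) in the reader's top, at (-14, +46, 75) mm in the reader's frame. Flat: nothing goes in.
- pivot (a point): The magnifier's upright pivot axis at the level of the reader's top, at (45, 0, 75) mm in the reader's frame. The pivot post stands up to 28 mm above the top.
- lens (a joint): Swivel of the magnifier about the pivot, in rad: 0 = lens centred over the slot, which it blocks; 1.33 = lens centred over the port. Grows clockwise seen from above. Range -0.45 to 1.75. Stiff hinge (0.05 N m): stays where it is left.
- lens_centre (a point): Centre of the magnifier's lens, 75 mm from the pivot, 17 mm above the reader's top; the black-rimmed lens is 51 mm wide, its rim reaches from 13 to 21 mm above the reader's top.
- knob_top (a point): Top of the magnifier's orange knob: upright round peg 12 mm in diameter, standing 32 mm clear above the magnifier's arm, 105 mm from the pivot, outside the lens. Its top lies 52 mm above the reader's top.
- rack: Blue rack block fixed to the bench, 50 (its x) x 150 (its y) x 40 mm tall, with two slots (12 x 44 mm, long along its y, 30 mm deep) 36 mm either side of its centre along y; a plate stands in each, copper and steel in either order. Origin at the centre of its underside. Its yaw varies.
- copper: Copper plate to be handled, 0.12 to 0.25 kg: blade 8 (its x) x 40 (its y) x 100 mm tall, with a black grip block on top 16 (x) x 32 (y) x 34 mm, reaching from 98 to 132 mm above the lower end. Origin at the centre of its lower end, z up. It stands in the rack, lower end 10 mm above the bench, its y along the rack's y. Front and back are alike.
- copper_line (a point): Centre of the white line round the copper plate, 35 mm above its lower end.
- copper_grip (a point): Middle of the copper plate's black grip, 116 mm above its lower end.
- steel_plate: The other plate, same sizes, with a bright steel blade; stays in the rack. Origin at the centre of its lower end.
- beaker_pe: Bystander: small white plastic beaker, 50 mm wide, 47 mm tall. Origin at the centre of its underside.
- petri: Bystander: clear petri dish, 62 mm wide, 14 mm tall. Origin at the centre of its underside.
- stir_bar: Bystander: white magnetic stir bar, 40 mm long. Origin at the centre of its underside.
- weight_1: Bystander: brass weight, 25 mm wide, 26 mm tall. Origin at the centre of its underside.
- logger: Bystander: flat grey logger box, 152 x 54 x 18 mm. Origin at the centre of its underside.
Not all that is in view belongs to the job. What is shaped like the copper but purple is not meant.

How it is judged:
By the outcome, as a careful person would: the job done as asked, in the order asked, and still so for the second after the job is handed in, while the arm keeps its last pose, push and grip.
It also fails if it takes over 61 s, if anything falls off the work surface, if the arm or the gripper's body presses on something with over 40 N, if the wrist force passes 120 N, or if a joint passes its speed limit or range.

## Working session

There is one attempt and no reset: what is moved stays moved. The work goes in short steps, Python scripts to look and compute and a tool call to move; the robot and the scene stay as the last step left them, time stands still between calls to the robot, and variables do not carry over. Pictures are saved under pics/ and viewed, at most 10 in all, crops included, and the job is handed in when it is done.

Besides the shell and the picture viewer there is one more tool, called after ">>>" in YAML: its name, and indented under it one key for each argument. jog_arm: Moves the arm, as the interface text tells. Its arguments: {"type":"object","properties":{"motion":{"type":"array"},"grip_force":{"type":"number"}},"required":["motion"]}

```bash
ls; mkdir -p pics
cat > h.py <<'E'
import numpy as np, cv2, json
from scipy.spatial.transform import Rotation as R
from station import bot
def tool():
    o=bot.get_obs(); T=np.eye(4); q=o["tool_rot"]
    T[:3,:3]=R.from_quat([q[1],q[2],q[3],q[0]]).as_matrix(); T[:3,3]=o["eef_pos"]; return T,o
def shot(n):
    T,o=tool(); p=bot.read_camera(n)
    if n=="wrist": p["W"]=T@np.array(p["tool_from_camera"])
    else: p["W"]=np.array(p["T"])
    return p
def save(p,f,crop=None,s=1):
    im=np.array(p["pixels"])[:,:,::-1]
    if crop: im=im[crop[1]:crop[3],crop[0]:crop[2]]
    cv2.imwrite(f,cv2.resize(im,None,fx=s,fy=s,interpolation=cv2.INTER_CUBIC))
def ray(p,xy):
    d=np.linalg.inv(p["camera_matrix"])@[xy[0],xy[1],1]; return p["W"][:3,3],p["W"][:3,:3]@d
def at(p,xy,z):
    o,d=ray(p,xy); return o+d*(z-o[2])/d[2]
def px(p,X):
    c=np.linalg.inv(p["W"])@np.append(X,1); u=p["camera_matrix"]@c[:3]; return u[:2]/u[2]
E
python3 - <<'E'
from h import *
for n in("scene","top"):
    p=shot(n); save(p,f"pics/{n}0.png",s=1.5)
    print(n,p["W"].round(3).tolist())
    for t,z in(("slot",.075),("port",.075),("pivot",.075),("lens_centre",.092),("knob_top",.127),("reader",0),("rack",0),("copper_grip",.126),("copper_line",.045),("steel_plate",.01)):
        for r in bot.tip_of(t,p)[:2]:
            print(t,np.round(r["xy"],1),round(r["score"],2),at(p,r["xy"],z).round(4))
print(bot.get_obs())
E
```

```text
pics
scene [[-0.834, -0.244, 0.494, 0.175], [-0.551, 0.391, -0.737, 0.838], [-0.014, -0.887, -0.461, 0.524], [0.0, 0.0, 0.0, 1.0]]
port [321.4 192.6] 0.64 [0.5231 0.0388 0.075 ]
pivot [303.7 181.7] 0.67 [0.591  0.0059 0.075 ]
lens_centre [330.2 173.3] 0.74 [ 0.5386 -0.0471  0.092 ]
knob_top [339.7 158.1] 0.71 [ 0.5283 -0.0806  0.127 ]
knob_top [220.1 221. ] 0.65 [0.6004 0.349  0.127 ]
reader [318.7 210.4] 0.79 [0.542  0.0051 0.    ]
rack [290.3 286.5] 0.88 [0.4572 0.3135 0.    ]
copper_grip [256.1 286.3] 0.89 [0.4341 0.4677 0.126 ]
copper_grip [274.3 241.3] 0.61 [0.4734 0.35   0.126 ]
copper_line [256.9 321.8] 0.64 [0.4374 0.463  0.045 ]
copper_line [276.6 280.8] 0.58 [0.4626 0.3587 0.045 ]
steel_plate [304.9 275.9] 0.81 [0.4423 0.2794 0.01  ]
top [[0.013, -0.993, 0.116, 0.447], [-1.0, -0.012, 0.009, 0.176], [-0.007, -0.116, -0.993, 1.293], [0.0, 0.0, 0.0, 1.0]]
slot [346.1 219.5] 0.64 [ 0.5363 -0.0526  0.075 ]
port [314.  223.4] 0.94 [0.5244 0.0359 0.075 ]
pivot [324.  203.6] 0.56 [0.5797 0.0081 0.075 ]
lens_centre [348.2 217. ] 0.57 [ 0.5419 -0.0552  0.092 ]
knob_top [323.8 200. ] 
[... 544 characters left out ...]
5 ,  0.02240098,  1.5553968 , -0.0115125 ,
        1.10927176, -0.08311833]), 'joint_vel': array([ 3.91591557e-04, -2.04617567e-03,  5.35606245e-04, -4.98272875e-04,
        1.37379426e-03,  1.93539229e-04,  9.23880048e-05]), 'joint_torque': array([-5.49143715e-04, -5.96341717e+01,  1.60603456e+00, -2.81545293e+01,
        1.23842628e-02,  1.72193628e-03,  6.78484639e-05]), 'eef_pos': array([ 0.2364094 , -0.63227561,  0.23131162]), 'tool_rot': array([2.40005317e-05, 9.84044802e-01, 1.77920846e-01, 1.90372977e-05]), 'contact_force': array([ 0.81213887, -0.21479425,  0.20564303]), 'torque': array([-0.00465282, -0.00772813,  0.06234441]), 'grasp_force': 0.0, 'gripper_width': 1.0012726323954995}
```

View pics/scene0.png

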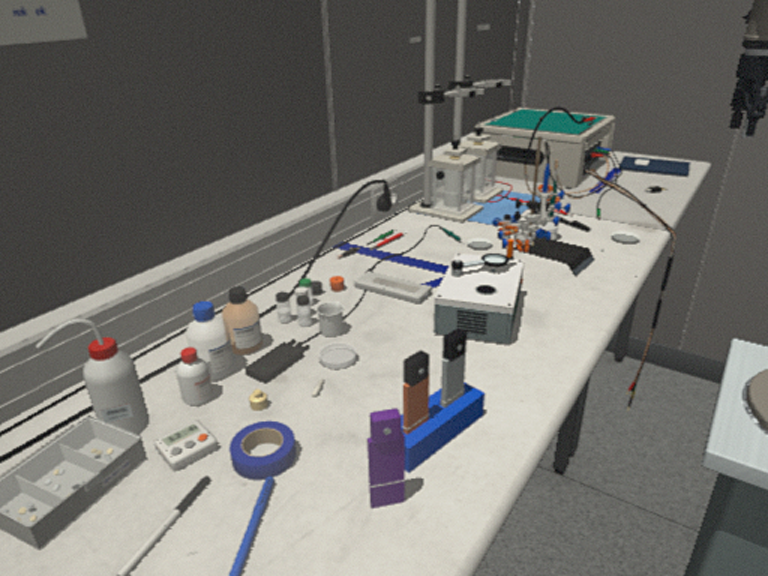

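View pics/top0.png

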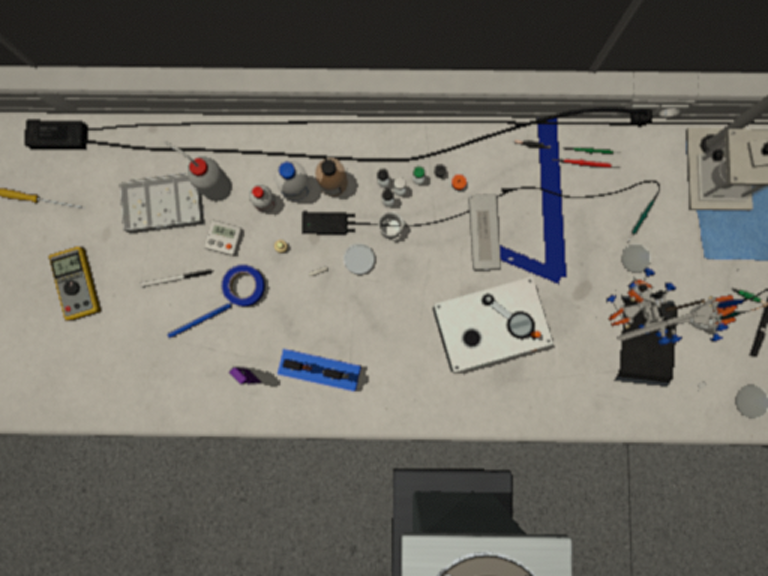

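The rack holds two plates: copper (grip at scene px ~(277,241), the +y slot) and steel (scene px ~(303,230)). The purple look-alike stands outside the rack at (257,285). The lens covers the slot (top px ~(347,216)), and the knob is at (359,223). I'll move over the reader for a close look.

Run:
```python
from h import *
p=shot("top")
f=lambda x,y,z: at(p,(x/1.5,y/1.5),z).round(4)
print("pivot",f(488,299,.103),"port",f(472,338,.075),"lens",f(520,324,.094),"knob",f(538,336,.127))
c=[f(434,309,.075),f(536,280,.075),f(553,347,.075),f(458,371,.075)];print("corners",c)
print("rack",f(280,370,.04),f(358,388,.04),f(284,351,.04),f(362,368,.04))
w=shot("wrist");print(np.round(w["tool_from_camera"],3),w["camera_matrix"])
T,o=tool();print(T.round(3))
for tgt in([.53,-.02,.33],[.46,-.02,.33]): print((T[:3,:3].T@(np.array(tgt)-T[:3,3])*1000).round())
```

```text
pivot [0.5883 0.0083 0.103 ] port [0.5191 0.0341 0.075 ] lens [ 0.5444 -0.0507  0.094 ] knob [ 0.5209 -0.0758  0.127 ]
corners [array([0.5719, 0.1042, 0.075 ]), array([ 0.6282, -0.0848,  0.075 ]), array([ 0.5044, -0.1143,  0.075 ]), array([0.4585, 0.0598, 0.075 ])]
rack [0.4565 0.3917 0.04  ] [0.4247 0.244  0.04  ] [0.4923 0.3852 0.04  ] [0.4622 0.2371 0.04  ]
[[ 0.    -0.954 -0.299  0.077]
 [ 1.     0.    -0.    -0.001]
 [ 0.    -0.299  0.954 -0.143]
 [ 0.     0.     0.     1.   ]] [[331.43498982   0.         258.56898496]
 [  0.         331.43498982 196.68860385]
 [  0.           0.           1.        ]]
[[ 0.937  0.35   0.     0.236]
 [ 0.35  -0.937 -0.    -0.632]
 [ 0.     0.    -1.     0.231]
 [ 0.     0.     0.     1.   ]]
[ 489. -471.  -99.]
[ 424. -495.  -99.]
```

>>> jog_arm:
  motion:
    - [0,0,0,40,-40,-100,85]
    - [0,0,0,40,-40,-100,85]
    - [0,0,0,489,-471,-99,85]
    - [0,0,0,489,-471,-99,85]
    - [0,0,0,489,-471,-99,85]
    - [0,0,0,489,-471,-99,40]
    - [0,0,0,489,-471,-99,40]
    - [0,0,0,489,-471,-99,40]
    - [0,0,0,489,-471,-99,40]
    - [0,0,0,489,-471,-99,40]

```text
t: 2.45
eef_pos: [0.4771, -0.1284, 0.3309]
tool_rot: [0.0, 0.984, 0.178, 0.0]
contact_force: [0.8, 0.0, -0.1]
gripper_width: 0.468
grasp_force: 0.0
```

>>> jog_arm:
  motion:
    - [0,0,0,0,0,0,40]
    - [0,0,0,0,0,0,40]
    - [0,0,0,0,0,0,40]

```text
t: 2.82
eef_pos: [0.4759, -0.1319, 0.3304]
tool_rot: [0.0, 0.984, 0.176, -0.0]
contact_force: [0.3, 0.2, 0.5]
gripper_width: 0.466
grasp_force: 0.0
```

>>> jog_arm:
  motion:
    - [0,0,0,80,-90,50,40]
    - [0,0,0,80,-90,50,40]
    - [0,0,0,80,-90,50,40]
    - [0,0,0,80,-90,50,40]

```text
t: 3.32
eef_pos: [0.5197, -0.0191, 0.2803]
tool_rot: [0.0, 0.984, 0.177, -0.0]
contact_force: [0.3, -0.7, 0.2]
gripper_width: 0.466
grasp_force: 0.0
```

Run:
```python
from h import *
p=shot("wrist"); save(p,"pics/w1.png",s=1.5)
T,o=tool();print(T.round(4).tolist())
for t,z in(("slot",.075),("port",.075),("pivot",.075),("lens_centre",.092),("knob_top",.127),("reader",0)):
    for r in bot.tip_of(t,p)[:2]:
        print(t,np.round(r["xy"],1),round(r["score"],2),at(p,r["xy"],z).round(4))
```

```text
[[0.9376, 0.3477, -0.0001, 0.5198], [0.3477, -0.9376, -0.0009, -0.0199], [-0.0004, 0.0008, -1.0, 0.2807], [0.0, 0.0, 0.0, 1.0]]
slot [299.6 156.6] 0.65 [ 0.5463 -0.0543  0.075 ]
port [211.5 145.5] 0.96 [0.5249 0.037  0.075 ]
lens_centre [290.8 161. ] 0.9 [ 0.5412 -0.0446  0.092 ]
lens_centre [254.3 130.4] 0.52 [0.557  0.0007 0.092 ]
knob_top [316.9 196.7] 0.64 [ 0.5237 -0.0746  0.127 ]
reader [251.7 130.3] 0.89 [0.5463 0.0014 0.    ]
reader [  4.4 121.4] 0.28 [0.4487 0.2948 0.    ]
```

View pics/w1.png

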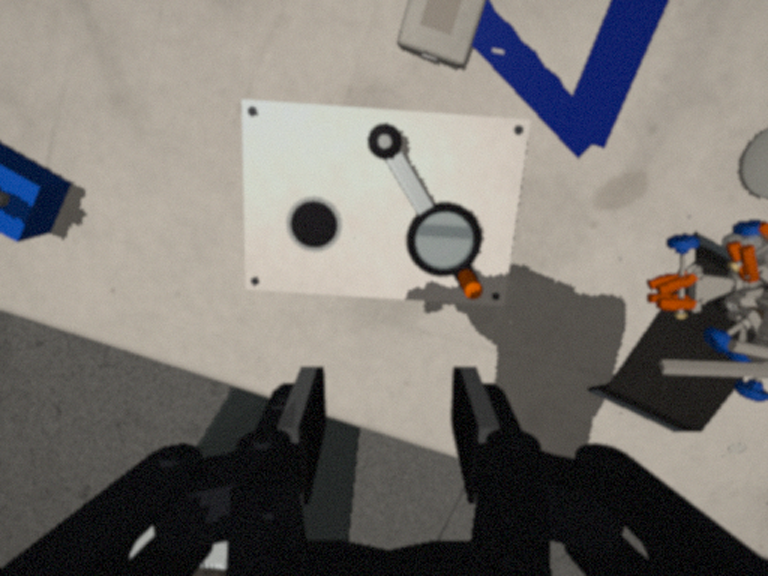

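```bash
cat >> h.py <<'E'
def fit(loc,wor):
    loc=np.array(loc,float);wor=np.array(wor)[:,:2];a=loc-loc.mean(0);b=wor-wor.mean(0)
    th=np.arctan2((a[:,0]*b[:,1]-a[:,1]*b[:,0]).sum(),(a*b).sum())
    Rm=np.array([[np.cos(th),-np.sin(th)],[np.sin(th),np.cos(th)]]);t=wor.mean(0)-Rm@loc.mean(0)
    print("yaw",np.degrees(th),"org",t,"res mm",((wor-loc@Rm.T-t)*1000).round(1).tolist());return Rm,t
E
python3 - <<'E'
from h import *
p=shot("wrist")
f=lambda x,y,z: at(p,(x/1.5,y/1.5),z)
W=[f(242,100,.075),f(529,121,.075),f(507,303,.075),f(246,290,.075),f(385,141,.103),f(314,224,.075)]
L=[(.065,.095),(.065,-.095),(-.065,-.095),(-.065,.095),(.045,0),(-.014,.046)]
Rm,t=fit(L,W)
fit(L[4:],W[4:])
piv=Rm@[.045,0]+t;print("pivot",piv,"port",Rm@[-.014,.046]+t,"slot",Rm@[-.014,-.046]+t)
k=f(473,290,.127)[:2];d=k-piv;print("knob",k,np.linalg.norm(d))
yaw=np.arctan2(Rm[1,0],Rm[0,0]);a=np.arctan2(d[1],d[0])
s=np.arctan2(*(Rm@[-.059,-.046])[::-1]);print("lens angle",s-a)
a=s-(s-a)
u=lambda a:np.array([np.cos(a),np.sin(a)])
T,o=tool()
kp=piv+.105*u(a)
for th in np.linspace(a,s-1.33,9):
    w=piv+.105*u(th); print("arc",w.round(4),(T[:3,:3].T@np.append(w-T[:2,3],0)*1000).round(1))
E
```

```text
yaw 17.01991608690285 org [ 0.5473202  -0.00239937] res mm [[0.1, 0.0], [-1.7, -0.1], [1.6, -1.2], [-0.4, 0.7], [0.2, -0.1], [0.2, 0.8]]
yaw 16.40266313807913 org [ 0.54720317 -0.00198609] res mm [[0.2, -0.1], [-0.2, 0.1]]
pivot [0.59034934 0.01077232] port [0.52046897 0.03748812] slot [ 0.54739774 -0.05048257]
knob [ 0.52647996 -0.07173135] 0.10433672722618705
lens angle 0.04724519474065847
arc [ 0.5261 -0.0723] [-13.   52.5   0. ]
arc [ 0.5136 -0.0609] [-20.7  37.5   0. ]
arc [ 0.5032 -0.0478] [-25.9  21.5  -0. ]
arc [ 0.495  -0.0331] [-28.5   4.9  -0. ]
arc [ 0.4892 -0.0173] [-28.4 -11.9  -0. ]
arc [ 0.486  -0.0008] [-25.6 -28.5  -0. ]
arc [0.4855 0.016 ] [-20.2 -44.4  -0. ]
arc [0.4877 0.0327] [-12.3 -59.3  -0. ]
arc [0.4925 0.0488] [ -2.2 -72.7  -0. ]
```

>>> jog_arm:
  motion:
    - [0,0,0,-13,53,50,40]
    - [0,0,0,-13,53,100,40]
    - [0,0,0,-13,53,140,40]
    - [0,0,0,-13,53,173,40]
    - [0,0,0,-13,53,173,40]
    - [0,0,0,-13,53,173,10]
    - [0,0,0,-13,53,173,8]
    - [0,0,0,-13,53,173,8]
    - [0,0,0,-13,53,173,8]
  grip_force: 25

```text
t: 4.85
eef_pos: [0.5276, -0.0722, 0.1091]
tool_rot: [0.001, 0.984, 0.178, 0.001]
contact_force: [-1.0, -1.0, 8.3]
gripper_width: 0.126
grasp_force: 25.0
```

>>> jog_arm:
  motion:
    - [0,0,0,0,0,-3,8]
    - [0,0,0,-8,-15,-3,8]
    - [0,0,0,-13,-31,-3,8]
    - [0,0,0,-15.5,-48,-3,8]
    - [0,0,0,-15.5,-64,-3,8]
    - [0,0,0,-12.5,-81,-3,8]
    - [0,0,0,-7,-97,-3,8]
    - [0,0,0,1,-112,-3,8]
    - [0,0,0,11,-125,-3,8]
    - [0,0,0,11,-125,-3,8]

```text
t: 6.1
eef_pos: [0.492, 0.0514, 0.1102]
tool_rot: [-0.001, 0.984, 0.179, -0.001]
contact_force: [-5.9, 2.4, -7.6]
gripper_width: 0.125
grasp_force: 25.1
```

```bash
cat > lens.py <<'E'
from h import *
import sys
p=shot("wrist"); save(p,sys.argv[1],s=1.5)
T,o=tool();print(T.round(4).tolist(),o["contact_force"].round(1))
for t,z in(("port",.075),("lens_centre",.092),("knob_top",.127)):
    for r in bot.tip_of(t,p)[:2]: print(t,np.round(r["xy"],1),round(r["score"],2),at(p,r["xy"],z).round(4))
piv=np.array([.5903,.0108]);po=np.array([.5205,.0375])
print("want lens px",px(p,np.append(po,.092))*1.5,"want knob",px(p,np.append(piv+(po-piv)*1.4,.127))*1.5)
E
python3 lens.py pics/w2.png
```

```text
[[0.9359, 0.3523, -0.0022, 0.4918], [0.3523, -0.9359, 0.0009, 0.0507], [-0.0017, -0.0016, -1.0, 0.1103], [0.0, 0.0, 0.0, 1.0]] [-6.2  1.8 -6.9]
port [302.2 196.1] 0.66 [0.5207 0.0374 0.075 ]
lens_centre [298.7 200.8] 0.95 [0.5219 0.0421 0.092 ]
knob_top [257.4 278.6] 0.83 [0.4921 0.0533 0.127 ]
want lens px [458.86406634 309.34028839] want knob [403.17934856 421.90238157]
```

>>> jog_arm:
  motion:
    - [0,0,0,0,0,0,30]
    - [0,0,0,0,0,0,30]
    - [0,0,0,0,0,-50,30]
    - [0,0,0,-10,-10,-100,30]
    - [0,0,0,-20,-20,-120,30]
    - [0,0,0,-20,-20,-120,30]

```text
t: 7.05
eef_pos: [0.4688, 0.0612, 0.2331]
tool_rot: [0.0, 0.984, 0.178, 0.003]
contact_force: [-0.3, 0.3, -0.9]
gripper_width: 0.348
grasp_force: 0.0
```

```bash
python3 lens.py pics/w3.png
```

```text
[[0.9367, 0.3501, 0.0039, 0.4683], [0.3501, -0.9367, -0.0001, 0.0605], [0.0036, 0.0015, -1.0, 0.2316], [0.0, 0.0, 0.0, 1.0]] [-0.3 -0.3  0.4]
lens_centre [298.6 136.7] 0.58 [0.5203 0.0452 0.092 ]
knob_top [282. 174.] 0.98 [0.4918 0.0517 0.127 ]
knob_top [404.3 144.6] 0.28 [ 0.5451 -0.0261  0.127 ]
want lens px [460.53885367 209.46984851] want knob [429.86416423 262.01433779]
```

View pics/w3.png

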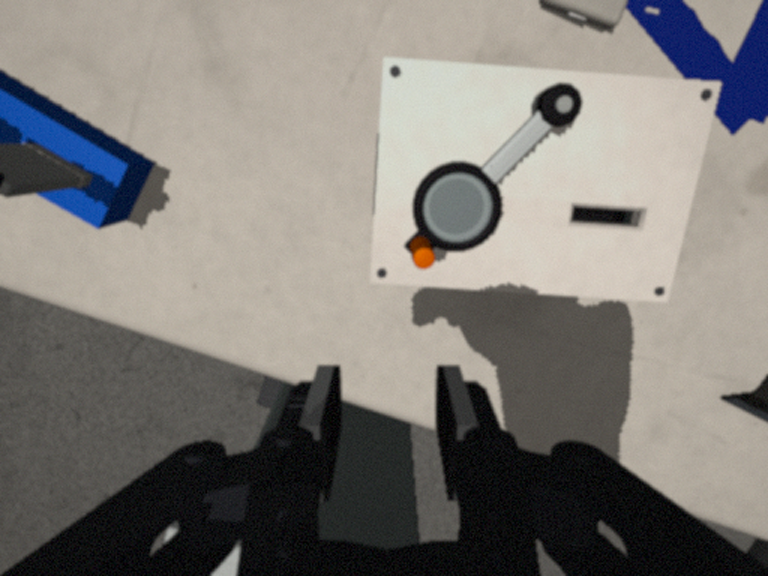

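Run:
```python
from h import *
p=shot("wrist")
f=lambda x,y,z: at(p,(x/1.5,y/1.5),z)
W=[f(385,58,.075),f(720,82,.075),f(668,300,.075),f(372,283,.075),f(565,103,.103),f(607,216,.075)]
L=[(.065,.095),(.065,-.095),(-.065,-.095),(-.065,.095),(.045,0),(-.014,-.046)]
Rm,t=fit(L,W)
piv=Rm@[.045,0]+t;print("pivot",piv,"port",Rm@[-.014,.046]+t,"slot",Rm@[-.014,-.046]+t)
s=np.arctan2(*(Rm@[-.059,-.046])[::-1])
for n,w in(("knob",f(424,257,.127)),("lens",f(458,205,.094))):
    d=w[:2]-piv; print(n,w,np.linalg.norm(d),(s-np.arctan2(d[1],d[0]))%6.283)
T,o=tool()
# direction to rack
tgt=np.array([.42,.33,.30]);print((T[:3,:3].T@(tgt-T[:3,3])*1000).round())
```

```text
yaw 16.89828806454247 org [ 0.54386131 -0.00256404] res mm [[-0.3, -2.6], [-2.1, 1.5], [1.0, 1.8], [1.5, -1.7], [-0.0, -0.1], [-0.0, 1.1]]
pivot [0.58691831 0.01051627] port [0.51709481 0.03738035] slot [ 0.54383678 -0.0506473 ]
knob [0.4922658 0.0513954 0.127    ] 0.1031028659150676 1.364649952950626
lens [0.52003206 0.03967366 0.094     ] 0.07296522266018513 1.3680487403905799
[  50. -269.  -70.]
```

>>> jog_arm:
  motion:
    - [0,0,0,20,20,60,30]
    - [0,0,0,20,20,118,30]
    - [0,0,0,20,20,118,8]
    - [0,0,0,20,20,118,8]
    - [0,0,0,20,20,118,8]
    - [0,0,0,18,22.5,118,8]
    - [0,0,0,18,22.5,118,8]
    - [0,0,0,18,22.5,118,8]

```text
t: 8.3
eef_pos: [0.4884, 0.0452, 0.1114]
tool_rot: [0.0, 0.984, 0.178, -0.003]
contact_force: [-1.5, 0.8, -29.1]
gripper_width: 0.125
grasp_force: 24.2
```

Run:
```python
from h import *
T,o=tool();print(T[:3,3],o["contact_force"],o["grasp_force"])
```

```text
[0.48835771 0.04515311 0.11144262] [ -1.53119345   0.82902369 -29.11554896] 24.16574478149414
```

>>> jog_arm:
  motion:
    - [0,0,0,0,0,0,30]
    - [0,0,0,0,0,0,30]
    - [0,0,0,0,0,-60,30]
    - [0,0,0,-20,-20,-120,30]
    - [0,0,0,-20,-20,-120,30]
    - [0,0,0,-20,-20,-120,30]

```text
t: 9.05
eef_pos: [0.4669, 0.0577, 0.234]
tool_rot: [0.0, 0.984, 0.178, 0.002]
contact_force: [-0.5, -0.1, 0.4]
gripper_width: 0.349
grasp_force: 0.0
```

```bash
python3 lens.py pics/w4.png
```

```text
[[0.9368, 0.35, 0.0012, 0.4664], [0.35, -0.9368, -0.0003, 0.0574], [0.001, 0.0007, -1.0, 0.2328], [0.0, 0.0, 0.0, 1.0]] [-0.  -0.1 -0.7]
port [300.9 131.2] 0.57 [0.522  0.0387 0.075 ]
lens_centre [296.4 136.3] 0.61 [0.5176 0.0433 0.092 ]
knob_top [281.3 170.8] 0.86 [0.4917 0.0494 0.127 ]
want lens px [456.04315154 203.28674906] want knob [424.83107657 255.40401661]
```

View pics/w4.png

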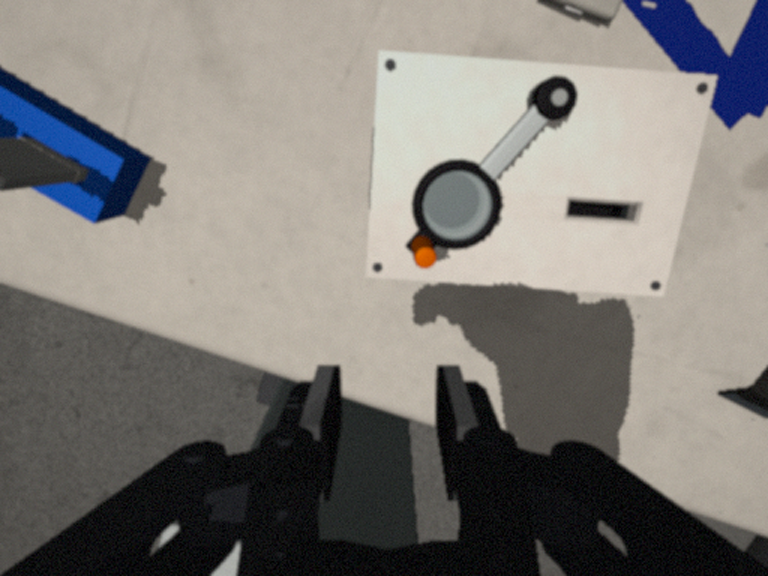

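The lens now sits where it was computed to be, with lens px (457,203) against a wanted (456,203) and the knob at (425,257). The crescent inside the lens matches the camera parallax, so it is centred. Next I go above the rack, turned to the plate.

>>> jog_arm:
  motion:
    - [0,0,-0.17,20,-50,-40,60]
    - [0,0,-0.35,40,-105,-67,60]
    - [0,0,-0.52,60,-160,-67,60]
    - [0,0,-0.7,80,-215,-67,60]
    - [0,0,-0.87,105,-276,-67,60]
    - [0,0,-1.0,105,-276,-67,60]
    - [0,0,-1.0,105,-276,-67,60]
    - [0,0,-1.0,105,-276,-67,60]
    - [0,0,-1.0,105,-276,-67,60]

```text
t: 10.38
eef_pos: [0.4682, 0.3518, 0.2994]
tool_rot: [0.0, 0.779, 0.627, -0.0]
contact_force: [-1.0, 0.1, 0.2]
gripper_width: 0.701
grasp_force: 0.0
```

Run:
```python
from h import *
p=shot("wrist"); save(p,"pics/w5.png",s=1.5)
T,o=tool();print(T.round(4).tolist(),o["q"].round(2))
for t,z in(("rack",0),("copper_grip",.126),("copper",.01),("steel_plate",.01)):
    for r in bot.tip_of(t,p)[:2]: print(t,np.round(r["xy"],1),round(r["score"],2),at(p,r["xy"],z).round(4))
```

```text
[[0.214, 0.9768, 0.0004, 0.4682], [0.9768, -0.214, -0.0005, 0.3519], [-0.0004, 0.0005, -1.0, 0.2995], [0.0, 0.0, 0.0, 1.0]] [-0.16  0.37 -0.76  1.65  0.27  1.23 -1.2 ]
rack [256.4 175.2] 0.6 [0.4592 0.3231 0.    ]
copper_grip [212.1  76.7] 0.84 [0.4473 0.4503 0.126 ]
copper_grip [258.5 170.7] 0.55 [0.4695 0.357  0.126 ]
copper [257.9 149.1] 0.61 [0.4693 0.3593 0.01  ]
copper [226.4  79.7] 0.61 [0.4499 0.4513 0.01  ]
steel_plate [257.4 203.1] 0.92 [0.4526 0.2867 0.01  ]
```

View pics/w5.png

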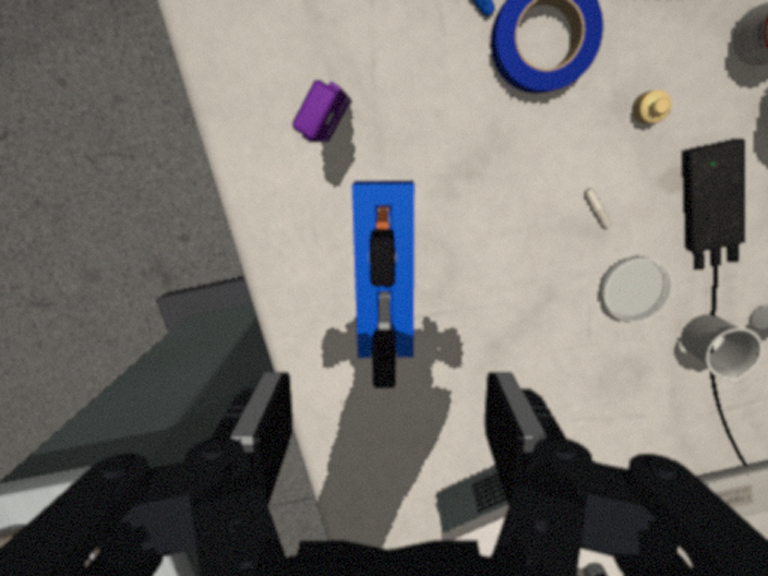

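Three candidates in the picture: the purple plate at (322,110) outside the rack, the plate with the orange-brown blade in the rack's +y slot (grip 382,257), and the plate with the bright blade (grip 384,358). The middle one fits copper, and I'll confirm it in one crop.

Run:
```python
from h import *
p=shot("wrist"); save(p,"pics/w5c.png",(215,110,300,270),3.5)
T,o=tool()
e=at(p,(382/1.5,286/1.5),.142); u=np.array([.21,.977,0]); g=e+u*.016
print(g, at(p,(371/1.5,270/1.5),.142),at(p,(395/1.5,270/1.5),.142))
print("rel",T[:3,:3].T@(np.append(g[:2],.107)-T[:3,3])*1000)
q=[at(p,(a/1.5,b/1.5),.04) for a,b in((353,182),(413,182),(357,356),(414,356))];print(np.round(q,4))
```

```text
[0.46570163 0.35895219 0.142     ] [0.45787601 0.35494202 0.142     ] [0.47251569 0.3517594  0.142     ]
rel [  5.64806299  -3.50758864 192.65975929]
[[0.4509 0.403  0.04  ]
 [0.4974 0.393  0.04  ]
 [0.4194 0.2561 0.04  ]
 [0.4686 0.2454 0.04  ]]
```

View pics/w5c.png

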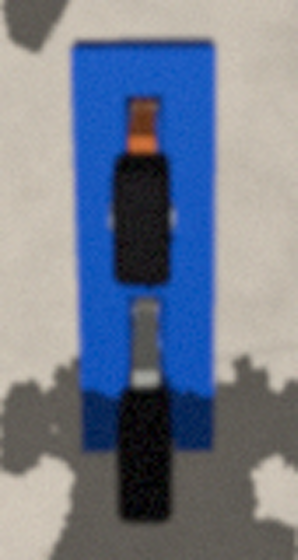

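The crop confirms it: copper-coloured blade under the upper grip, steel blade below. Descending to grasp.

>>> jog_arm:
  motion:
    - [0,0,0,6,-3,50,60]
    - [0,0,0,6,-3,100,60]
    - [0,0,0,6,-3,150,60]
    - [0,0,0,6,-3,192,60]
    - [0,0,0,6,-3,192,60]
    - [0,0,0,6,-3,192,10]
    - [0,0,0,6,-3,192,10]
    - [0,0,0,6,-3,192,10]
    - [0,0,0,6,-3,192,10]
    - [0,0,0,6,-3,192,10]
  grip_force: 60

```text
t: 11.92
eef_pos: [0.467, 0.3605, 0.1096]
tool_rot: [0.0, 0.778, 0.628, 0.002]
contact_force: [-1.2, -1.5, 7.4]
gripper_width: 0.181
grasp_force: 59.4
```

>>> jog_arm:
  motion:
    - [0,0,0,0,0,-15,10]
    - [0,0,0,0,0,-30,10]
    - [0,0,0,0,0,-60,10]
    - [0,0,0,0,0,-100,10]
    - [0,0,0,0,0,-145,10]
    - [0,0,0,0,0,-165,10]
    - [0,0,0,0,0,-165,10]
    - [0,0,0,0,0,-165,10]

```text
t: 12.92
eef_pos: [0.4656, 0.3584, 0.2707]
tool_rot: [0.0, 0.778, 0.628, -0.001]
contact_force: [0.6, 0.6, -2.3]
gripper_width: 0.176
grasp_force: 58.9
```

Run:
```python
from h import *
T,o=tool();print(T.round(4).tolist(),o["contact_force"],o["torque"],o["gripper_width"])
R0=T[:3,:3]; yaw=np.radians(16.9)
x=np.array([-np.sin(yaw),np.cos(yaw),0]);y=np.array([np.cos(yaw),np.sin(yaw),0])
D=R0.T@np.c_[x,y,[0,0,-1]];print("turn",R.from_matrix(D).as_rotvec())
for s in([.5474,-.0505],[.5438,-.0506]): print((R0.T@(np.append(s,.277)-T[:3,3])*1000).round(1))
```

```text
[[0.2116, 0.9774, -0.0021, 0.4656], [0.9774, -0.2116, -0.0021, 0.3584], [-0.0025, -0.0016, -1.0, 0.2707], [0.0, 0.0, 0.0, 1.0]] [ 0.56472805  0.62402551 -2.25899895] [-0.00120835 -0.00786274  0.0086636 ] 0.17571543919489982
turn [-0.00219155  0.00201601 -0.50813195]
[-382.3  166.5   -5.7]
[-383.2  163.    -5.6]
```

>>> jog_arm:
  motion:
    - [0,0,-0.05,-30,10,-6,10]
    - [0,0,-0.1,-80,35,-6,10]
    - [0,0,-0.2,-135,60,-6,10]
    - [0,0,-0.3,-190,85,-6,10]
    - [0,0,-0.4,-245,110,-6,10]
    - [0,0,-0.5,-300,134,-6,10]
    - [0,0,-0.508,-355,158,-6,10]
    - [0,0,-0.508,-405,180,-6,10]
    - [0,0,-0.508,-435,194,-6,10]
    - [0,0,-0.508,-435,194,-6,10]

```text
t: 14.18
eef_pos: [0.5628, -0.1109, 0.2759]
tool_rot: [-0.002, 0.598, 0.802, -0.001]
contact_force: [-0.2, 0.6, -1.2]
gripper_width: 0.179
grasp_force: 58.7
```

>>> jog_arm:
  motion:
    - [0,0,0,0,0,0,10]
    - [0,0,0,0,0,0,10]
    - [0,0,0,0,0,0,10]
    - [0,0,0,0,0,0,10]

```text
t: 14.68
eef_pos: [0.5637, -0.1063, 0.2786]
tool_rot: [0.0, 0.595, 0.804, -0.0]
contact_force: [-0.2, -0.2, -1.6]
gripper_width: 0.177
grasp_force: 58.7
```

Run:
```python
from h import *
p=shot("wrist"); save(p,"pics/w6.png",s=1.5)
T,o=tool();print(T.round(4).tolist(),o["q"].round(2))
for t,z in(("slot",.075),("pivot",.075),("lens_centre",.092),("knob_top",.127)):
    for r in bot.tip_of(t,p)[:2]: print(t,np.round(r["xy"],1),round(r["score"],2),at(p,r["xy"],z).round(4))
```

```text
[[-0.2914, 0.9566, 0.0001, 0.5638], [0.9566, 0.2914, -0.0001, -0.1064], [-0.0001, 0.0001, -1.0, 0.2786], [0.0, 0.0, 0.0, 1.0]] [ 0.62  0.35 -0.69  1.71  0.24  1.17  0.17]
slot [260.8 111.1] 0.62 [ 0.5493 -0.0479  0.075 ]
pivot [318.4  64.8] 0.66 [0.5902 0.0103 0.075 ]
lens_centre [253.4   4. ] 0.75 [0.5158 0.0385 0.092 ]
knob_top [413.2 111.4] 0.53 [ 0.674  -0.0073  0.127 ]
knob_top [268.2  70.1] 0.15 [ 0.5444 -0.012   0.127 ]
```

View pics/w6.png

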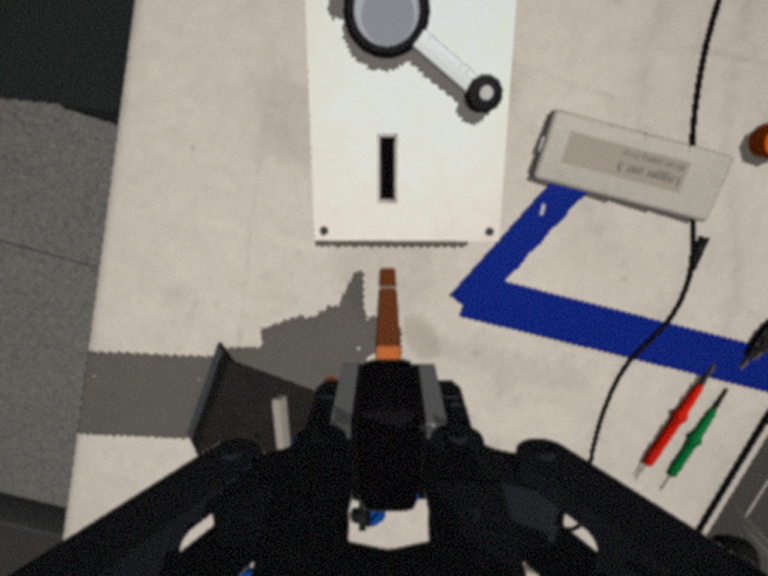

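```bash
cat > sl.py <<'E'
from h import *
import sys
p=shot("wrist"); im=np.array(p["pixels"]).astype(float); T,o=tool()
g=im.mean(2)
# slot
c0,r0,c1,r1=[int(v) for v in sys.argv[1:5]]
m=(g[r0:r1,c0:c1]<110).astype(np.uint8); n,l,st,ce=cv2.connectedComponentsWithStats(m)
k=1+np.argmax(st[1:,4]); print("slot",st[k],ce[k]+[c0,r0])
pts=np.argwhere(l==k)[:,::-1].astype(np.float32); rr=cv2.minAreaRect(pts); print(rr)
C=ce[k]+[c0,r0]; w=at(p,C,.075); print("slot world",w,"tool mm",T[:3,:3].T@(w-T[:3,3])*1000)
# blade: reddish
b=(im[:,:,0]-im[:,:,2]>35)&(np.abs(np.arange(512)-258)<20)[None]&(np.arange(384)<250)[:,None]
for r in range(0,250,1):
    x=np.flatnonzero(b[r])
    if len(x)>3 : print(r,x.min(),x.max(),x.mean().round(1),end="; ")
print()
print("col profile 258",g[172:200,258].round().tolist())
E
python3 sl.py 240 80 275 145
```

```text
slot [ 14  11   9  42 372] [258.01612903 111.16935484]
((18.0, 31.5), (41.0, 8.0), 90.0)
slot world [ 0.54672766 -0.04927683  0.075     ] tool mm [ 60.02741778   0.38980732 203.55297436]
179 254 262 258.0; 180 254 262 258.0; 181 254 263 258.5; 182 253 262 257.5; 183 254 262 258.0; 184 254 262 258.0; 185 254 263 258.5; 186 253 262 257.5; 187 253 263 258.0; 188 254 263 258.5; 189 253 263 258.0; 190 256 262 259.0; 192 254 262 258.0; 193 253 263 258.0; 194 253 263 258.0; 195 253 263 258.0; 196 253 263 258.0; 197 253 263 258.0; 198 253 263 258.0; 199 253 263 258.0; 200 253 263 258.0; 201 252 263 257.5; 202 253 264 258.5; 203 252 264 258.0; 204 253 264 258.5; 205 252 264 258.0; 206 252 264 258.0; 207 252 264 258.0; 208 252 264 258.0; 209 252 264 258.0; 210 252 264 258.0; 211 252 264 258.0; 212 252 264 258.0; 213 252 264 258.0; 214 251 264 257.5; 215 252 264 258.0; 216 252 265 258.5; 217 251 264 257.5; 218 251 265 258.0; 219 251 265 258.0; 220 251 265 258.0; 221 251 265 258.0; 222 251 265 258.0; 223 251 265 258.0; 224 251 265 258.0; 225 251 265 258.0; 226 251 266 258.5; 227 251 265 258.0; 228 251 265 258.0; 229 251 266 258.5; 230 250 266 258.0; 231 250 266 258.0; 232 250 267 258.5; 233 250 267 258.5; 234 250 267 258.5; 235 250 267 258.5; 236 250 267 258.5; 237 250 267 258.5; 238 250 267 258.5; 239 251 266 258.5; 240 251 266 258.5; 
col profile 258 [177.0, 176.0, 176.0, 177.0, 178.0, 164.0, 138.0, 96.0, 67.0, 49.0, 58.0, 56.0, 61.0, 55.0, 57.0, 59.0, 54.0, 66.0, 88.0, 101.0, 84.0, 67.0, 53.0, 60.0, 64.0, 62.0, 61.0, 57.0]
```

Run:
```python
from h import *
p=shot("wrist"); A=np.array(p["tool_from_camera"]); K=p["camera_matrix"]
def td(r):
    d=A[:3,:3]@np.linalg.inv(K)@[258.1,r,1]; return A[:3,3],d/d[2]
for r,off in((178.8,0),(191,35)):
    for zb in(94,96,98,100):
        o,d=td(r); z=(zb-off)/1000; print(r,zb,((o+d*(z-o[2]))*1000).round(2))
T,o=tool();print(T[:3,3])
for z in (.2036,):
    for r in (89.7,133.4):
        o_,d=td(r);print("slot end",r,((o_+d*(T[2,3]-.075-o_[2]))*1000).round(1))
```

```text
178.8 94 [17.33  0.52 94.  ]
178.8 96 [16.82  0.52 96.  ]
178.8 98 [16.31  0.52 98.  ]
178.8 100 [ 15.79   0.52 100.  ]
191 94 [18.28  0.54 59.  ]
191 96 [17.69  0.54 61.  ]
191 98 [17.1   0.54 63.  ]
191 100 [16.51  0.54 65.  ]
[ 0.56375829 -0.10680763  0.27854039]
slot end 89.7 [ 80.7   0.5 203.5]
slot end 133.4 [ 37.7   0.5 203.5]
```

>>> jog_arm:
  motion:
    - [0,0,0,30,0,0,10]
    - [0,0,0,62.5,0,0,10]
    - [0,0,0,62.5,0,30,10]
    - [0,0,0,62.5,0,60,10]
    - [0,0,0,62.5,0,82,10]
    - [0,0,0,62.5,0,82,10]
    - [0,0,0,62.5,0,82,10]
    - [0,0,0,62.5,0,82,10]

```text
t: 16.02
eef_pos: [0.5464, -0.047, 0.1977]
tool_rot: [0.001, 0.596, 0.803, 0.001]
contact_force: [0.2, -0.7, -1.7]
gripper_width: 0.176
grasp_force: 58.7
```

Run:
```python
from h import *
p=shot("wrist"); save(p,"pics/w7.png",(208,110,308,210),6)
T,o=tool();print(T.round(4).tolist(),o["contact_force"])
```

```text
[[-0.2906, 0.9568, 0.002, 0.5463], [0.9568, 0.2906, -0.0003, -0.047], [-0.0008, 0.0018, -1.0, 0.1976], [0.0, 0.0, 0.0, 1.0]] [-0.28882175 -0.63064412 -1.91980187]
```

View pics/w7.png

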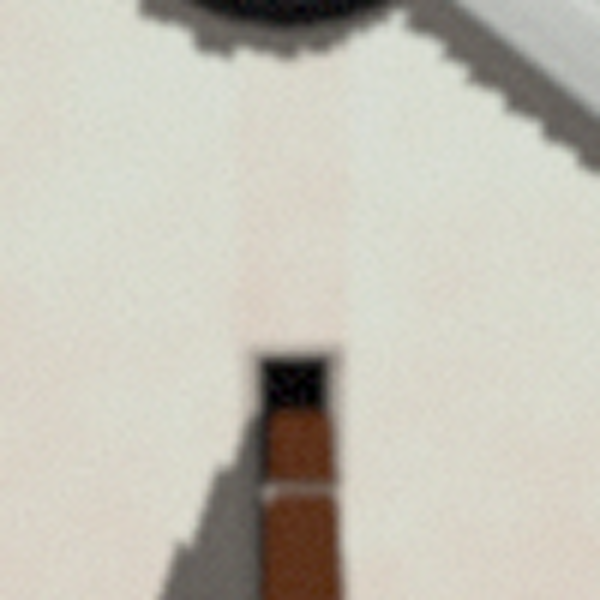

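```bash
cat > m.py <<'E'
from h import *
import sys
p=shot("wrist"); A=np.array(p["tool_from_camera"]); K=p["camera_matrix"];T,o=tool();g=np.array(p["pixels"]).astype(float)
def tp(c,r,z):
    d=A[:3,:3]@np.linalg.inv(K)@[c,r,1]; return ((A[:3,3]+d*(z-A[2,3])/d[2])*1000).round(2)
zt=T[2,3]-.075; print(T[:3,3],o["contact_force"].round(1),"zt",zt)
print("col258 rows160-200",g[160:200,255:260].mean((1,2)).round().tolist())
for r in map(int,sys.argv[1:]): print(r,"gray",g[r,244:272].mean(1).round().tolist(),"r-b",(g[r,244:272,0]-g[r,244:272,2]).round().tolist())
for r in(168.5,169,169.5,170): print("slot front",r,tp(257,r,zt))
for r in(177.5,178,178.5): print("blade front",r,tp(258,r,.098))
E
python3 m.py 174 183
```

```text
[ 0.54611368 -0.04704226  0.19740367] [-0.3 -0.4 -1.8] zt 0.12240367035559878
col258 rows160-200 [209.0, 210.0, 209.0, 207.0, 208.0, 209.0, 202.0, 186.0, 157.0, 106.0, 49.0, 17.0, 10.0, 11.0, 11.0, 15.0, 7.0, 19.0, 37.0, 48.0, 57.0, 56.0, 57.0, 57.0, 56.0, 59.0, 57.0, 54.0, 56.0, 61.0, 81.0, 93.0, 82.0, 63.0, 58.0, 55.0, 55.0, 56.0, 56.0, 55.0]
174 gray [215.0, 211.0, 215.0, 205.0, 193.0, 175.0, 158.0, 106.0, 48.0, 18.0, 7.0, 9.0, 12.0, 18.0, 3.0, 13.0, 14.0, 31.0, 84.0, 135.0, 163.0, 184.0, 203.0, 210.0, 214.0, 214.0, 212.0, 213.0] r-b [13.0, 17.0, 16.0, 14.0, 18.0, 21.0, 16.0, 13.0, 5.0, 3.0, -2.0, 2.0, 4.0, -5.0, -5.0, 9.0, 3.0, -4.0, 8.0, 15.0, 17.0, 17.0, 13.0, 14.0, 11.0, 11.0, 14.0, 14.0]
183 gray [212.0, 213.0, 204.0, 181.0, 137.0, 97.0, 81.0, 59.0, 34.0, 40.0, 55.0, 54.0, 56.0, 57.0, 57.0, 58.0, 58.0, 60.0, 67.0, 102.0, 147.0, 182.0, 201.0, 212.0, 211.0, 212.0, 212.0, 208.0] r-b [15.0, 15.0, 15.0, 16.0, 11.0, 14.0, 9.0, 6.0, 26.0, 57.0, 59.0, 66.0, 64.0, 60.0, 65.0, 65.0, 63.0, 68.0, 58.0, 36.0, 22.0, 17.0, 16.0, 16.0, 15.0, 13.0, 15.0, 14.0]
slot front 168.5 [ 18.75  -0.39 122.4 ]
slot front 169 [ 18.33  -0.39 122.4 ]
slot front 169.5 [ 17.91  -0.39 122.4 ]
slot front 170 [ 17.49  -0.39 122.4 ]
blade front 177.5 [17.31  0.45 98.  ]
blade front 178 [16.92  0.45 98.  ]
blade front 178.5 [16.54  0.45 98.  ]
```

>>> jog_arm:
  motion:
    - [0,0,0,0.3,-0.9,0,10]
    - [0,0,0,0.3,-0.9,10,10]
    - [0,0,0,0.3,-0.9,16,10]
    - [0,0,0,0.3,-0.9,16,10]
    - [0,0,0,0.3,-0.9,16,10]
    - [0,0,0,0.3,-0.9,16,10]

```text
t: 16.88
eef_pos: [0.5448, -0.0469, 0.1807]
tool_rot: [0.0, 0.596, 0.803, 0.0]
contact_force: [0.4, -0.9, -1.6]
gripper_width: 0.179
grasp_force: 58.8
```

```bash
python3 m.py 174 175 183
```

```text
[ 0.54480777 -0.04691952  0.18068752] [-0.8 -0.1 -2.2] zt 0.10568751668050651
col258 rows160-200 [207.0, 207.0, 207.0, 206.0, 206.0, 207.0, 208.0, 207.0, 206.0, 208.0, 206.0, 204.0, 193.0, 167.0, 122.0, 69.0, 27.0, 18.0, 34.0, 49.0, 53.0, 56.0, 55.0, 53.0, 57.0, 56.0, 56.0, 54.0, 56.0, 63.0, 84.0, 98.0, 81.0, 63.0, 56.0, 54.0, 54.0, 55.0, 56.0, 55.0]
174 gray [211.0, 211.0, 207.0, 209.0, 209.0, 196.0, 178.0, 168.0, 148.0, 132.0, 125.0, 120.0, 127.0, 126.0, 121.0, 117.0, 118.0, 118.0, 120.0, 120.0, 122.0, 139.0, 147.0, 165.0, 194.0, 209.0, 210.0, 213.0] r-b [12.0, 11.0, 13.0, 16.0, 13.0, 17.0, 19.0, 20.0, 15.0, 15.0, 9.0, 14.0, 13.0, 16.0, 9.0, 9.0, 12.0, 9.0, 15.0, 11.0, 14.0, 15.0, 17.0, 17.0, 17.0, 13.0, 14.0, 11.0]
175 gray [210.0, 211.0, 211.0, 212.0, 210.0, 197.0, 183.0, 162.0, 130.0, 92.0, 72.0, 67.0, 72.0, 69.0, 66.0, 70.0, 66.0, 64.0, 67.0, 68.0, 88.0, 127.0, 148.0, 166.0, 195.0, 210.0, 212.0, 211.0] r-b [12.0, 13.0, 14.0, 13.0, 17.0, 14.0, 18.0, 16.0, 15.0, 9.0, 7.0, 7.0, 7.0, 7.0, 7.0, 8.0, 1.0, 7.0, 6.0, 5.0, 9.0, 16.0, 17.0, 18.0, 17.0, 14.0, 14.0, 13.0]
183 gray [210.0, 212.0, 209.0, 199.0, 163.0, 124.0, 101.0, 87.0, 74.0, 60.0, 58.0, 56.0, 51.0, 51.0, 50.0, 56.0, 60.0, 58.0, 51.0, 47.0, 71.0, 120.0, 152.0, 172.0, 201.0, 208.0, 211.0, 212.0] r-b [16.0, 15.0, 15.0, 13.0, 15.0, 13.0, 10.0, 11.0, 17.0, 43.0, 52.0, 63.0, 68.0, 69.0, 69.0, 61.0, 61.0, 63.0, 68.0, 47.0, 11.0, 14.0, 17.0, 15.0, 16.0, 12.0, 13.0, 15.0]
slot front 168.5 [ 22.48  -0.33 105.69]
slot front 169 [ 22.08  -0.33 105.69]
slot front 169.5 [ 21.69  -0.33 105.69]
slot front 170 [ 21.3   -0.33 105.69]
blade front 177.5 [17.31  0.45 98.  ]
blade front 178 [16.92  0.44 98.  ]
blade front 178.5 [16.54  0.44 98.  ]
```

>>> jog_arm:
  motion:
    - [0,0,0,0,0.4,0,10]
    - [0,0,0,0,0.4,3,10]
    - [0,0,0,0,0.4,5,10]
    - [0,0,0,0,0.4,7,10]
    - [0,0,0,0,0.4,9,10]
    - [0,0,0,0,0.4,11,10]
    - [0,0,0,0,0.4,13,10]
    - [0,0,0,0,0.4,13,10]

```text
t: 17.92
eef_pos: [0.5449, -0.0469, 0.1673]
tool_rot: [-0.0, 0.595, 0.803, -0.0]
contact_force: [0.1, 0.0, -2.6]
gripper_width: 0.181
grasp_force: 58.9
```

```bash
python3 m.py 177 180 184|cut -c1-700
python3 - <<'E'
from h import *
p=shot("wrist"); save(p,"pics/w8.png",(208,130,308,230),6)
E
```

```text
[ 0.54498587 -0.04683578  0.16743685] [ 1.1 -0.1 -2.1] zt 0.0924368518780561
col258 rows160-200 [205.0, 206.0, 206.0, 206.0, 205.0, 205.0, 204.0, 205.0, 205.0, 205.0, 205.0, 203.0, 204.0, 205.0, 203.0, 203.0, 197.0, 179.0, 153.0, 112.0, 73.0, 55.0, 54.0, 54.0, 54.0, 53.0, 54.0, 53.0, 55.0, 60.0, 81.0, 94.0, 81.0, 63.0, 56.0, 56.0, 56.0, 53.0, 55.0, 53.0]
177 gray [207.0, 208.0, 208.0, 207.0, 202.0, 189.0, 185.0, 180.0, 180.0, 181.0, 178.0, 181.0, 175.0, 181.0, 183.0, 178.0, 178.0, 176.0, 176.0, 172.0, 173.0, 175.0, 177.0, 178.0, 189.0, 203.0, 210.0, 207.0] r-b [13.0, 10.0, 14.0, 14.0, 16.0, 19.0, 18.0, 19.0, 20.0, 21.0, 19.0, 21.0, 21.0, 19.0, 16.0, 15.0, 18.0, 18.0, 15.0, 18.0, 18.0, 17.0, 19.0, 18.0, 19.0, 15.0, 13.0, 11.0]
180 gray [208.0, 209.0, 209.0, 209.0, 198.0, 187.0, 175.0, 155.0, 113.0, 75.0, 68.0, 70.0, 75.0, 73.0, 73.0, 73.0, 70.0, 70.0, 68.0, 56.0, 65.0, 97.0, 130.0, 150.0, 175.0, 201.0, 208.0, 209.0] r-b [11.0, 12.0, 11.0, 13.0, 15.0, 16.0, 20.0, 16.0, 15.0, 30.0, 44.0, 49.0, 46.0, 43.0, 43.0, 45.0, 45.0, 48.0, 39.0, 27.0, 13.0, 11.0, 13.0, 17.0, 13.0, 14.0, 12.0, 13.0]
184 gray [208.0, 210.0, 211.0, 207.0, 201.0, 185.0, 174.0, 149.0, 97.0, 58.0, 50.0, 53.0, 55.0, 53.0, 55.0, 55.0, 56.0, 59.0, 57.0, 50.0, 63.0, 107.0, 137.0, 161.0, 183.0, 200.0, 208.0, 206.0] r-b [12.0, 14.0, 12.0, 14.0, 18.0, 17.0, 17.0, 16.0, 19.0, 42.0, 64.0, 62.0, 64.0, 71.0, 67.0, 64.0, 63.0, 61.0, 62.0, 51.0, 18.0, 10.0, 15.0, 15.0, 16.0, 13.0, 11.0, 13.0]
slot front 168.5 [25.43 -0.27 92.44]
slot front 169 [25.06 -0.27 92.44]
slot front 169.5 [24.69 -0.27 92.44]
slot front 170 [24.32 -0.27 92.44]
blade front 177.5 [17.31  0.44 98.  ]
blade front 178 [16.92  0.44 98.  ]
blade front 178.5 [16.54  0.44 98.  ]
```

>>> jog_arm:
  motion:
    - [0,0,0,0,0.25,2,10]
    - [0,0,0,0,0.25,5,10]
    - [0,0,0,0,0.25,8,10]
    - [0,0,0,0,0.25,11,10]
    - [0,0,0,0,0.25,14,10]
    - [0,0,0,0,0.25,17,10]
    - [0,0,0,0,0.25,20,10]
    - [0,0,0,0,0.25,20,10]

```text
t: 19.02
eef_pos: [0.5451, -0.0468, 0.1472]
tool_rot: [-0.0, 0.596, 0.803, -0.0]
contact_force: [0.2, 0.2, -1.5]
gripper_width: 0.176
grasp_force: 58.9
```

```bash
python3 m.py 187 198|cut -c1-700
```

```text
[ 0.54520616 -0.04676779  0.14740144] [ 0.  -0.1 -2.6] zt 0.07240143850815532
col258 rows160-200 [203.0, 201.0, 202.0, 202.0, 202.0, 203.0, 202.0, 200.0, 201.0, 201.0, 201.0, 200.0, 201.0, 201.0, 200.0, 200.0, 201.0, 200.0, 201.0, 201.0, 200.0, 201.0, 200.0, 195.0, 180.0, 156.0, 118.0, 77.0, 57.0, 61.0, 82.0, 96.0, 82.0, 62.0, 54.0, 56.0, 54.0, 56.0, 54.0, 52.0]
187 gray [208.0, 204.0, 205.0, 197.0, 184.0, 172.0, 155.0, 113.0, 82.0, 73.0, 73.0, 77.0, 74.0, 77.0, 80.0, 79.0, 76.0, 71.0, 74.0, 69.0, 67.0, 90.0, 128.0, 148.0, 162.0, 188.0, 202.0, 206.0] r-b [11.0, 12.0, 13.0, 13.0, 14.0, 17.0, 16.0, 13.0, 18.0, 35.0, 45.0, 43.0, 45.0, 43.0, 43.0, 44.0, 49.0, 45.0, 41.0, 42.0, 18.0, 11.0, 14.0, 17.0, 18.0, 15.0, 13.0, 14.0]
198 gray [202.0, 187.0, 152.0, 131.0, 126.0, 102.0, 77.0, 62.0, 50.0, 53.0, 51.0, 56.0, 56.0, 51.0, 53.0, 53.0, 55.0, 51.0, 54.0, 52.0, 58.0, 91.0, 131.0, 151.0, 171.0, 195.0, 202.0, 204.0] r-b [16.0, 13.0, 13.0, 15.0, 13.0, 12.0, 7.0, 16.0, 40.0, 57.0, 68.0, 63.0, 60.0, 63.0, 64.0, 62.0, 60.0, 65.0, 59.0, 56.0, 40.0, 14.0, 14.0, 18.0, 13.0, 12.0, 14.0, 14.0]
slot front 168.5 [29.9  -0.19 72.4 ]
slot front 169 [29.56 -0.19 72.4 ]
slot front 169.5 [29.22 -0.19 72.4 ]
slot front 170 [28.88 -0.19 72.4 ]
blade front 177.5 [17.31  0.44 98.  ]
blade front 178 [16.92  0.44 98.  ]
blade front 178.5 [16.54  0.44 98.  ]
```

>>> jog_arm:
  motion:
    - [0,0,0,0,0,3,10]
    - [0,0,0,0,0,6,10]
    - [0,0,0,0,0,8,10]
    - [0,0,0,0,0,9,10]
    - [0,0,0,0,0,9,10]
    - [0,0,0,0,0,9,10]

```text
t: 19.82
eef_pos: [0.5453, -0.0468, 0.1386]
tool_rot: [0.0, 0.596, 0.803, 0.0]
contact_force: [0.7, -0.3, -3.0]
gripper_width: 0.18
grasp_force: 58.8
```

Run:
```python
from h import *
p=shot("wrist"); T,o=tool();print(T[:3,3],o["contact_force"],o["torque"],o["gripper_width"])
a=np.array(p["pixels"])[110:230,198:318,::-1]; a=cv2.resize(a,None,fx=4,fy=4,interpolation=cv2.INTER_CUBIC)
q=shot("scene"); b=np.array(q["pixels"])[120:220,260:360,::-1]; b=cv2.resize(b,(480,480),interpolation=cv2.INTER_CUBIC)
cv2.imwrite("pics/fin.png",cv2.resize(np.hstack([a,b]),(800,400)))
g=np.array(p["pixels"]).astype(float)[:,255:260].mean((1,2));print(g[180:200].round().tolist())
```

```text
[ 0.5453525  -0.04673529  0.13859158] [-0.80815756 -0.54432913 -2.48490921] [-0.01707676  0.03807303 -0.02903592] 0.17507713773888006
[201.0, 200.0, 198.0, 200.0, 199.0, 198.0, 196.0, 181.0, 159.0, 134.0, 108.0, 95.0, 79.0, 59.0, 55.0, 52.0, 55.0, 54.0, 53.0, 53.0]
```

View pics/fin.png

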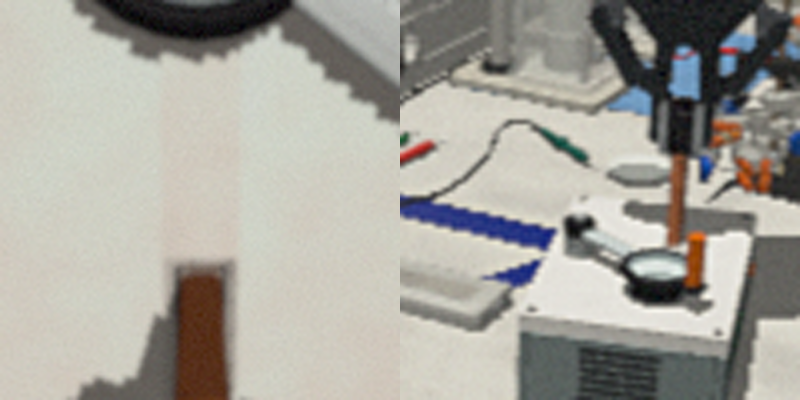

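The white line sits at the slot mouth, the plate hangs freely with a steady load of about 2.5 N that is only its weight, and the lens is still over the port. Handing in.

```bash
python3 -c "
from station import bot
print(bot.hand_in())"
```

```text
the job is handed in; nothing more can be done
None
```

I handed the job in at about 20 s of the 61 s allowed: the lens sits over the port, and the copper plate hangs from the gripper in the reader's slot, touching it with no noticeable force. The white line is level with the reader's top to within about 1–2 mm, and I moved neither the steel plate nor the bystanders.

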